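# Push a row of setting rings home in their rail and shut the keeper

## Task

Push the row of four touching steel rings along the channel rail as one train, until the first ring is home against the end stop and no gaps are left; then push the keeper's upright tab so that its tongue goes fully in across the channel behind the last ring. Only push with the fingertips: do not lift the rings or take any out of the channel, do not break the row apart on the way, and leave the other things on the desk where they are.

Things in the scene. Friction and masses are not known exactly. Their poses are not given: they have to be found in the camera images.
- rail: Straight aluminium channel rail fixed to the desk, 366 mm long, 63 wide, crosswise before the robot (turned up to 22 degrees), stop on the robot's left. Origin: on the desk under the channel's centre line, 150 before the stop face. +y: along the channel to the stop; +x: across it, away from the keeper's tab. Floor 8 above the desk; walls 51 apart, tops 12 above the desk.
- stop_face (a point): foot of the inner face of the dark steel end stop: middle of the channel, at the channel floor, same axes as the rail. The stop is 66 mm wide, 25 thick, 28 tall (screw heads to 31) and closes the channel.
- open_end (a point): middle of the rail's other, open end, at the channel floor, 341 mm from the stop face. Between it and the stop the channel is clear but for the four rings.
- keeper (a joint): travel in m along the rail's +x: 0 = drawn out, 0.05 = fully in (hard stop). A flat steel tongue, 12 mm wide, 14 to 20.5 mm above the desk, at rail y = -44 mm. Tip 36 mm before the centre line when out, 14 mm past it when in, then lying 4 mm behind the last ring of a row that is home; a row not home is in its way. 2 to 3 N moves it; it stays where left.
- keeper_tab (a point): centre of the outer face of the keeper's upright tab (moves with it), 33 mm above the desk; pushed along the rail's +x, towards the channel. The tab is a plate 6 mm thick, 30 mm wide (along the rail), from 12 to 48 mm above the desk. Starts 101 to 108 mm from the channel's centre line. Same axes as the rail.
- keeper_guide (a point): top centre of the dark bridge that guides the tongue, between tab and channel: 20 mm long (rail x), 35 mm wide, 28.5 mm tall (screws 31). It stands on a thin foot plate 8 mm high, 44 mm wide, that runs under the tab to 104 mm from the centre line.
- ring_1: plain steel setting ring lying flat in the channel, 46 mm outside diameter, 14 mm tall, about 0.11 kg, pushed on its rim (the small bore is of no use); origin at the centre of its underside (8 mm above the desk). First of the row, nearest the end stop; home when its centre is 23 mm from the stop face. All four touch one another at the start; the row stands 50 to 100 mm short of the stop.
- ring_2: plain steel setting ring lying flat in the channel, 46 mm outside diameter, 14 mm tall, about 0.11 kg, pushed on its rim (the small bore is of no use); origin at the centre of its underside (8 mm above the desk). Second of the row.
- ring_3: plain steel setting ring lying flat in the channel, 46 mm outside diameter, 14 mm tall, about 0.11 kg, pushed on its rim (the small bore is of no use); origin at the centre of its underside (8 mm above the desk). Third of the row.
- ring_4: plain steel setting ring lying flat in the channel, 46 mm outside diameter, 14 mm tall, about 0.11 kg, pushed on its rim (the small bore is of no use); origin at the centre of its underside (8 mm above the desk). Last of the row, nearest the open end: the one to push. Home, its centre is 161 mm from the stop face.
- weight_large: round brass-coloured check weight with a knob, 26 mm across, 30 mm tall; stands beyond the rail. A bystander; origin at its underside.
- weight_small: round brass-coloured check weight with a knob, 21 mm across, 24 mm tall; stands on the robot's side of the rail, near its stop end. A bystander; origin at its underside.
- small_ring: a lone smaller steel ring, 36 mm across, 11 mm tall, lying beyond the rail; not part of the row. A bystander; origin at its underside.
There are look-alikes about, which are no part of the job. Leave any blue or orange look-alike of the ring_4 alone.

How it is judged:
By the outcome, as a careful person would: the job done as asked, in the order asked, and still so for the second after the job is handed in, with the robot touching nothing.
It also fails if it takes over 45 s, if anything falls off the work surface, if the arm or the gripper's body presses on something with over 40 N, if the wrist force passes 120 N, or if a joint passes its speed limit or range.

## Robot

A 6-joint arm with a two-finger parallel gripper is mounted at the origin on a cart in front of the work surface, level with it; the furniture and walls round the work are solid. World frame = base frame: x ahead of the robot, y to its left, z up, the work surface at z = 0. Lengths are in m, angles in degrees, forces in N, time in s.
With the tool pointing down it reaches from about 0.25 to 0.725 m from the base axis. Payload 9.7 kg.
Tool frame: the origin (TCP) lies midway between the tips of the shut fingers; the grasp point (between the pads) lies 19 mm behind it; z points along the fingers, y is the line along which they close (so a half turn about z gives the same grasp; the last joint's range is limited). The gripper opens to 85 mm and grips with 20 to 120 N. Pads are 22 mm wide; open, the fingers measure 114 mm over their backs; the gripper's body (76 mm by 85 mm) begins 54 mm behind the grasp point. The pads swing forward as they close: fully open they stand 13 mm farther back than shut.
Start: joints at [-69.385, 4.979, 10.078, 95.1, 0, 90], TCP at [0.194, -0.515, 0.231] pointing down, gripper open.
Joint ranges: [-179.16, 179.16], [-48.56, 103.87], [-65.8, 70.77], [-126.05, 130.52], [-82.76, 87.17], [-180, 180]. Speed limits (degrees/s): [127.2, 127.2, 147.25, 180, 180, 180].

## Interface

Orientations are given as [roll, pitch, yaw] about the fixed x, y, z axes, in that order (R = Rz(yaw) Ry(pitch) Rx(roll)).
In Python, from workcell import bot gives the robot as it stands.
- The arm moves only by the shell command python3 -m crank 'ROWS' [FORCE]. ROWS is JSON, a list of rows, each an object with "gripper": the finger opening in mm, from 0 to 85.4; "travel": the shift along the tool's x, y, z in mm, a list of three; "twist": the turn, a rotation vector about the tool's x, y, z in rad, a list of three. In form: [{"gripper": gripper, "travel": [tx, ty, tz], "twist": [rx, ry, rz]}, ...]. A call has 1 to 12 rows; each row shifts and turns the commanded pose from where the row before left it, along the tool's axes as they then stand; what a row does not reach is not made up. A row lasts 1/8 s, in which the tool goes at most 62.5 mm and 10.7 degrees, less where a joint would pass 70% of its speed; a pose out of reach is approached as far as the arm can. A call is refused whole if a number of a shift passes 62.5 or a number of a turn 0.188, either way. A call with a gripper value outside its range is refused whole. The fingers move at their own pace and stop on an object; FORCE is the grip in N (left out, the last holds). Time passes only in rows, so rows that do not move let the fingers close. It gives the time, the measured TCP pose, the force, the opening and the grip force at its end, in the units of the state.
- bot.get_obs(): the state, without advancing time (a new reading comes with each control period).
- bot.camera(name): name is "scene" or "side" or "wrist"; returns the picture (384x512x3 uint8, red, green, blue); there is no depth.
- bot.calibration(name): a dict with "vfov" (degrees; the focal length in pixels is half the picture's height over the tangent of half this angle, whatever the lens; pixels are square), "cx", "cy" (the principal point, pixels), "camera_from_world" (4x4, takes a point from world to camera coordinates). Camera axes: x right, y down, z forward; pixel columns grow to the right and rows downward; lengths in m; the calibration is good to about 2 mm. The wrist camera is an equidistant fisheye: a pixel r from the principal point sees the ray r / f radians off the axis. A picture is of the moment at which its call begins: read the wrist's pose just before it. calibration takes no time and is no camera call; for the wrist camera it gives the pose at the moment of the call.
- bot.job_done(): hands the job in; it is judged then, once.
The state is a dict: "time": time; "q": joint angles; "qd": joint speeds; "joint_efforts": joint torques, N m; "ee_pos": TCP position; "tcp_rot": TCP orientation; "wrist_force": force on the tool from outside, world axes, zero at the start; "torque": the same for the moment, N m; "opening": finger opening in m; "grasp_force": force on a finger pad.
Only numpy, scipy, OpenCV 4.12 (cv2) and the standard library are available. Lean on these libraries where they do the work, as an engineer would, in place of code of your own. Each camera call takes 0.05 s, during which the arm holds its last target. There are 200 camera calls.

## Working session

There is one attempt and no reset: what is moved stays moved. The work goes in short steps, Python scripts to look and compute and a shell command to move; the robot and the scene stay as the last step left them, time stands still between calls to the robot, and variables do not carry over. Pictures are saved under pics/ and viewed, at most 10 in all, crops included, and the job is handed in when it is done.

```bash
mkdir -p pics
python3 - <<'E'
from workcell import bot
import cv2
for n in ("scene","side"):
    im=bot.camera(n); cv2.imwrite(f"pics/{n}0.png",im[:,:,::-1])
    c=bot.calibration(n); print(n,c)
o=bot.get_obs(); print(o)
E
```

```text
scene {'vfov': 45.18420021780454, 'cx': 249.0780887493587, 'cy': 194.77186327130588, 'camera_from_world': array([[-0.71660234, -0.69732314,  0.01488392,  0.4262695 ],
       [-0.30355986,  0.292598  , -0.9067733 ,  0.2263097 ],
       [ 0.627959  , -0.65431403, -0.42135572,  0.57724641],
       [ 0.        ,  0.        ,  0.        ,  1.        ]])}
side {'vfov': 42.33794832377043, 'cx': 261.21715124531374, 'cy': 187.90035680433425, 'camera_from_world': array([[ 8.71503556e-01, -4.90389140e-01, -2.09844636e-04,
        -5.29735673e-01],
       [-1.86996470e-01, -3.31928373e-01, -9.24584163e-01,
         1.56097872e-01],
       [ 4.53336379e-01,  8.05817626e-01, -3.80977795e-01,
         6.13865041e-01],
       [ 0.00000000e+00,  0.00000000e+00,  0.00000000e+00,
         1.00000000e+00]])}
{'time': 0.1, 'q': array([-6.93842196e+01,  5.00908269e+00,  1.00385909e+01,  9.50988962e+01,
       -1.82586287e-03,  8.99996759e+01]), 'qd': array([-0.07644666, -0.1021404 ,  0.20387831,  0.02991429,  0.11741048,
        0.07036046]), 'joint_efforts': array([-9.59255121e-04, -5.21561086e+01,  4.65654337e+01,  1.61043619e-02,
       -5.02758940e-05, -3.12117734e-06]), 'ee_pos': array([ 0.19357513, -0.51459373,  0.23063947]), 'tcp_rot': array([-1.79930612e+02,  1.82546906e-03,  2.06161067e+01]), 'wrist_force': array([-0.44375429, -0.43517105, -0.30667681]), 'torque': array([0.01246331, 0.01627041, 0.01561277]), 'grasp_force': 0.0, 'opening': 0.08504162753803227}
```

View pics/scene0.png

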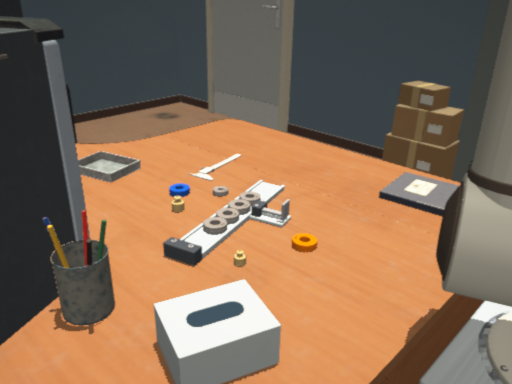

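View pics/side0.png

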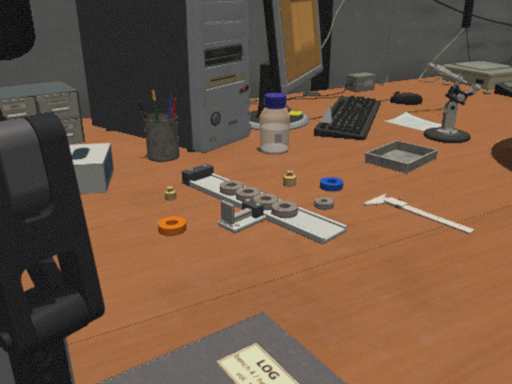

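Scene view: the stop is at about (183,249), the rings at (215,225), (229,214), (240,206) and (251,198), and the tab at (286,209). The blue ring (180,190), the orange ring (304,242) and the lone small ring (220,191) are off the rail. In the side view the row runs from (231,187) to (285,209) and the tab is at (228,212). I'll take enlarged crops to confirm ring_4 and measure the rail.

Run:
```python
import cv2,numpy as np
for n,(x,y,w,h) in dict(scene=(160,175,150,95),side=(175,160,175,85)).items():
    im=cv2.imread(f"pics/{n}0.png")[y:y+h,x:x+w]
    k=4.5
    im=cv2.resize(im,None,fx=k,fy=k,interpolation=cv2.INTER_CUBIC)
    for i in range(0,w,10):
        cv2.putText(im,str(x+i),(int(i*k),10),0,.33,(0,255,255),1); cv2.line(im,(int(i*k),12),(int(i*k),18),(0,255,255),1)
    for j in range(10,h,10):
        cv2.putText(im,str(y+j),(0,int(j*k)+4),0,.33,(0,255,255),1); cv2.line(im,(24,int(j*k)),(30,int(j*k)),(0,255,255),1)
    cv2.imwrite(f"pics/{n}crop.png",im)
```

```text
(no output)
```

View pics/scenecrop.png

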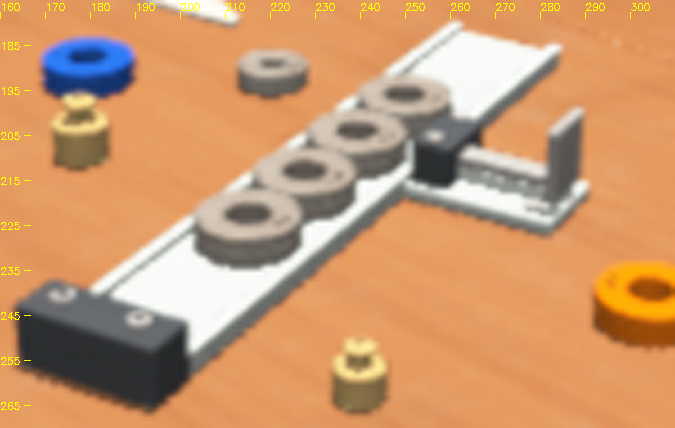

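View pics/sidecrop.png

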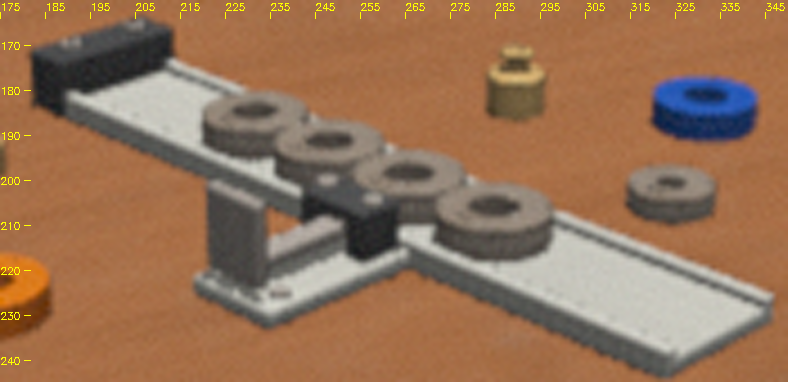

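ring_4 is the grey ring in the channel nearest the open end: scene (250,196), side (285,205). The blue ring, the orange ring and the lone small ring lie outside the rail. Next I triangulate these points.

```bash
cat > h.py <<'E'
import numpy as np
from workcell import bot
def K(n):
    c=bot.calibration(n); f=192/np.tan(np.radians(c["vfov"])/2); return c,f
def ray(n,p):
    c,f=K(n); T=c["camera_from_world"]; R=T[:3,:3]
    return -R.T@T[:3,3], R.T@np.array([(p[0]-c["cx"])/f,(p[1]-c["cy"])/f,1])
def plane(n,p,z):
    o,d=ray(n,p); return o+d*(z-o[2])/d[2]
def tri(a,b):
    o,d=ray("scene",a);o2,d2=ray("side",b)
    s=np.linalg.lstsq(np.c_[d,-d2],o2-o,rcond=None)[0]
    A,B=o+d*s[0],o2+d2*s[1]; return (A+B)/2,np.linalg.norm(A-B)
E
python3 - <<'E'
from h import *
np.set_printoptions(precision=4,suppress=True)
S=lambda u,v:((u+.5)/4.5-.5+160,(v+.5)/4.5-.5+175)
D=lambda u,v:((u+.5)/4.5-.5+175,(v+.5)/4.5-.5+160)
P={}
for k,a,b,z in [("r1",(248,213),(257,110),.022),("r2",(305,171),(331,140),.022),("r3",(358,131),(409,172),.022),("r4",(405,94),(495,205),.022),
 ("endfar",(460,25),(772,297),.012),("endnear",(560,48),(668,373),.012),
 ("stopfar",(55,281),(172,30),.028),("stopnear",(187,323),(65,74),.028),
 ("tabTa",(580,112),(265,205),.048),("tabTb",(550,128),(208,183),.048),("guide",(452,132),(350,192),.0285)]:
    p,e=tri(S(*a),D(*b)); m=(plane("scene",S(*a),z)+plane("side",D(*b),z))/2; P[k]=m; print(k,p,round(e,4),"plane",plane("scene",S(*a),z)[:2],plane("side",D(*b),z)[:2])
e=(P["endfar"]+P["endnear"])/2; s=(P["stopfar"]+P["stopnear"])/2
d=(s-e)[:2]; print("len",np.hypot(*d)); y=d/np.hypot(*d); x=np.array([y[1],-y[0]])
print("yawdeg of +y dir",np.degrees(np.arctan2(y[1],y[0])),"y",y,"x",x)
o=s[:2]-.15*y
print("origin",o)
for k in P: print(k,"rail",(P[k][:2]-o)@x,(P[k][:2]-o)@y)
E
```

```text
r1 [0.5957 0.0935 0.0229] 0.0004 plane [0.5974 0.0921] [0.5964 0.0953]
r2 [0.6077 0.049  0.0228] 0.0002 plane [0.609  0.0479] [0.6084 0.0504]
r3 [0.6194 0.0045 0.023 ] 0.0006 plane [0.6213 0.0027] [0.62   0.0059]
r4 [ 0.6322 -0.0397  0.0231] 0.0006 plane [ 0.6344 -0.0418] [ 0.6331 -0.0381]
endfar [ 0.6884 -0.1391  0.0127] 0.0006 plane [ 0.689 -0.14 ] [ 0.6899 -0.1377]
endnear [ 0.6319 -0.1567  0.0086] 0.0066 plane [ 0.6328 -0.1551] [ 0.6231 -0.1657]
stopfar [0.6002 0.1912 0.0275] 0.0004 plane [0.5999 0.1915] [0.5995 0.1896]
stopnear [0.541  0.1727 0.0246] 0.0036 plane [0.5396 0.175 ] [0.5354 0.1609]
tabTa [ 0.5307 -0.0455  0.0473] 0.0009 plane [ 0.529  -0.0437] [ 0.5306 -0.0462]
tabTb [ 0.5228 -0.0176  0.0492] 0.0041 plane [ 0.5277 -0.0219] [ 0.5211 -0.0185]
guide [ 0.5807 -0.0165  0.0299] 0.0014 plane [ 0.5815 -0.0178] [ 0.5833 -0.0126]
len 0.34099480998723075
yawdeg of +y dir 105.32159522444822 y [-0.2642  0.9645] x [0.9645 0.2642]
origin [0.6082 0.0346]
r1 rail 0.00469568510081697 0.06001278735770825
r2 rail 0.004293406445739358 0.013969114417055749
r3 rail 0.004005579225843652 -0.03247245378001824
r4 rail 0.0049080605038437355 -0.07859742464433798
endfar rail 0.03252269971102393 -0.18870999595430155
endnear rail -0.032522699711023985 -0.19327962402016005
stopfar rail 0.03297359175221671 0.15269444439133958
stopnear rail -0.03297359175221673 0.14730555560866043
tabTa rail -0.09664471823685486 -0.055992965925661324
tabTb rail -0.09529757989418786 -0.030635973109245915
guide rail -0.03807442582158676 -0.0411869518208197
```

Ring pitch comes out at 45.9 to 46.5 mm, all four ring-top heights within about 1 mm of 22 mm, and the row direction agrees with the rail ends (105.3°), so the measurements hold. The tab range puts the centre line about 4.5 mm further out in x, at origin (0.6125, 0.0358). With yaw at 15.3°, tool x is rail x and tool y is minus rail y. I'll approach behind ring_4.

```bash
python3 -m crank '[{"gripper":0,"travel":[40,-20,0],"twist":[0,0,0.093]},{"gripper":0,"travel":[46,-24,10],"twist":[0,0,0]},{"gripper":0,"travel":[46,-24,10],"twist":[0,0,0]},{"gripper":0,"travel":[46,-24,10],"twist":[0,0,0]},{"gripper":0,"travel":[46,-24,10],"twist":[0,0,0]},{"gripper":0,"travel":[46,-24,10],"twist":[0,0,0]},{"gripper":0,"travel":[46,-24,10],"twist":[0,0,0]},{"gripper":0,"travel":[46,-24,10],"twist":[0,0,0]},{"gripper":0,"travel":[46,-24,10],"twist":[0,0,0]},{"gripper":0,"travel":[46,-24,10],"twist":[0,0,0]},{"gripper":0,"travel":[46,-24,10],"twist":[0,0,0]},{"gripper":0,"travel":[40,-20,10],"twist":[0,0,0]}]' 40
cat >> h.py <<'E'
Y=np.array([-.2642,.9645]);X=np.array([.9645,.2642]);O=np.array([.6125,.0358])
def rail(p): d=np.asarray(p)[:2]-O; return np.round([d@X*1e3,d@Y*1e3],1)
E
python3 - <<'E'
from h import *
import cv2
o=bot.get_obs(); print(rail(o["ee_pos"]),o["ee_pos"],o["tcp_rot"],o["time"])
cv2.imwrite("pics/w1.png",bot.camera("wrist")[:,:,::-1]); c=bot.calibration("wrist"); print(c)
E
```

```text
time: 1.6
ee_pos: [0.6388, -0.0977, 0.1204]
tcp_rot: [-180.0, 0.0, 15.3]
wrist_force: [-0.3, 0.6, 1.1]
opening: -0.0002
grasp_force: 0.0
[  -9.9 -135.7] [ 0.63882782 -0.09773262  0.12039068] [-1.79982795e+02  3.49257829e-02  1.53247911e+01] 1.6
{'vfov': 65.70646984690485, 'cx': 260.9403732329642, 'cy': 194.1485043075219, 'camera_from_world': array([[ 0.26555991, -0.96408834, -0.00340589, -0.26013751],
       [-0.9305178 , -0.25723385,  0.26070551,  0.56703786],
       [-0.25221925, -0.06606369, -0.96541237,  0.42483568],
       [ 0.        ,  0.        ,  0.        ,  1.        ]])}
```

View pics/w1.png

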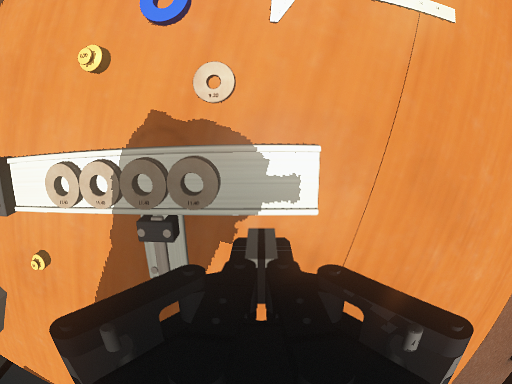

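The wrist view shows the row clearly: ring_4's bore is at (193,182), the open-end wall corners are at about (320,146) and (318,212), and the path behind ring_4 is free. I'll refine from this view.

Run:
```python
from h import *
c,f=K("wrist"); T=c["camera_from_world"];R=T[:3,:3];o=-R.T@T[:3,3]
def fp(u,v,z):
    d=np.array([u-c["cx"],v-c["cy"]]); r=np.hypot(*d); t=r/f
    w=R.T@np.array([*(d/r*np.sin(t)),np.cos(t)]); return o+w*(z-o[2])/w[2]
for k,u,v,z in [("r4",193,182,.022),("r3",145,182,.022),("r2",101,183,.022),("r1",65,183,.022),("efar",320,145.5,.012),("enear",318.5,211,.012),("wallfar150",150,151,.012),("wallnear110",110,211,.012),("guide screw",150,225,.031),("guide screw2",169,225,.031)]:
    p=fp(u,v,z); print(k,p[:2].round(4),rail(p))
```

```text
r4 [ 0.6363 -0.0354] [  4.1 -75. ]
r3 [0.625 0.007] [  4.4 -31.1]
r2 [0.6124 0.051 ] [ 4.  14.6]
r1 [0.6014 0.0933] [ 4.5 58.4]
efar [ 0.6934 -0.1309] [  33.9 -182.2]
enear [ 0.6374 -0.1477] [ -24.5 -183.5]
wallfar150 [0.6507 0.011 ] [ 30.2 -34. ]
wallnear110 [0.5833 0.0429] [-26.3  14.6]
guide screw [ 0.591  -0.0067] [-32.  -35.4]
guide screw2 [ 0.5962 -0.0238] [-31.5 -53.2]
```

```bash
python3 -m crank '[{"gripper":0,"travel":[6,0,30],"twist":[0,0,0]},{"gripper":0,"travel":[6,0,30],"twist":[0,0,0]},{"gripper":0,"travel":[0,0,25],"twist":[0,0,0]},{"gripper":0,"travel":[0,0,15],"twist":[0,0,0]},{"gripper":0,"travel":[0,0,6],"twist":[0,0,0]},{"gripper":0,"travel":[0,0,0],"twist":[0,0,0]}]'
python3 - <<'E'
from h import *
import cv2
o=bot.get_obs(); print(rail(o["ee_pos"]),o["ee_pos"],o["wrist_force"],o["time"])
w=bot.camera("wrist")[100:300,100:400]; s=bot.camera("side")[140:260,160:360]
a=cv2.resize(w,(600,400)); b=cv2.resize(s,(600,360))
cv2.imwrite("pics/w2.png",cv2.resize(np.vstack([a,b]),(473,600))[:,:,::-1])
E
```

```text
time: 2.4
ee_pos: [0.6495, -0.0963, 0.0156]
tcp_rot: [180.0, -0.0, 15.3]
wrist_force: [0.3, -0.4, 0.1]
opening: 0.0002
grasp_force: 0.0
[   0.8 -137.1] [ 0.6494626  -0.09627159  0.01561906] [ 0.29282049 -0.44036599  0.12856095] 2.4
```

View pics/w2.png

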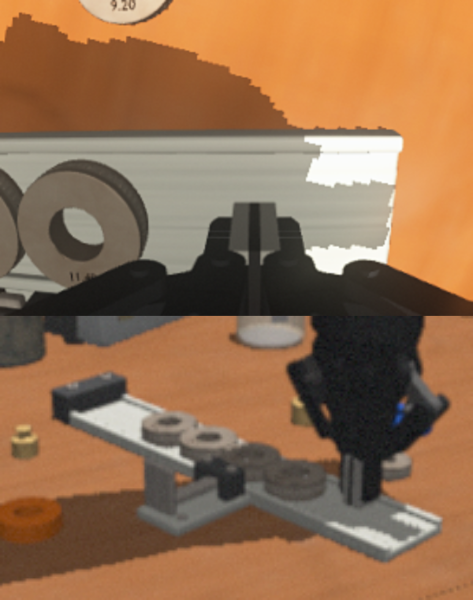

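The fingertips are in the channel, midway between its walls and behind ring_4. Start the push slowly.

```bash
python3 -m crank '[{"gripper":0,"travel":[1,-8,1.5],"twist":[0,0,0]},{"gripper":0,"travel":[0,-6,0],"twist":[0,0,0]},{"gripper":0,"travel":[0,-3,0],"twist":[0,0,0]},{"gripper":0,"travel":[0,-3,0],"twist":[0,0,0]},{"gripper":0,"travel":[0,-3,0],"twist":[0,0,0]},{"gripper":0,"travel":[0,-3,0],"twist":[0,0,0]},{"gripper":0,"travel":[0,-3,0],"twist":[0,0,0]},{"gripper":0,"travel":[0,-3,0],"twist":[0,0,0]},{"gripper":0,"travel":[0,-4,0],"twist":[0,0,0]},{"gripper":0,"travel":[0,-4,0],"twist":[0,0,0]},{"gripper":0,"travel":[0,-4,0],"twist":[0,0,0]},{"gripper":0,"travel":[0,-4,0],"twist":[0,0,0]}]'
python3 -m crank '[{"gripper":0,"travel":[0,-4,0],"twist":[0,0,0]},{"gripper":0,"travel":[0,-4,0],"twist":[0,0,0]},{"gripper":0,"travel":[0,-4,0],"twist":[0,0,0]}]'
python3 - <<'E'
from h import *
import cv2
o=bot.get_obs(); print(rail(o["ee_pos"]),o["ee_pos"],o["wrist_force"],o["time"])
w=bot.camera("wrist")[100:300,0:400]; s=bot.camera("side")[140:260,160:360]
a=cv2.resize(w,(600,300)); b=cv2.resize(s,(500,300)); b=np.hstack([b,np.zeros((300,100,3),np.uint8)])
cv2.imwrite("pics/w3.png",np.vstack([a,b])[:,:,::-1])
E
```

```text
time: 4.0
ee_pos: [0.6376, -0.0493, 0.0138]
tcp_rot: [180.0, -0.0, 15.3]
wrist_force: [0.5, -3.8, -0.6]
opening: 0.0
grasp_force: 1.5
time: 4.38
ee_pos: [0.6344, -0.0378, 0.0138]
tcp_rot: [-180.0, 0.0, 15.3]
wrist_force: [1.8, -3.3, 0.1]
opening: 0.0002
grasp_force: 1.5
[  1.7 -76.8] [ 0.63444952 -0.0377782   0.01380332] [ 1.840612   -3.30819216  0.11614792] 4.375
```

View pics/w3.png

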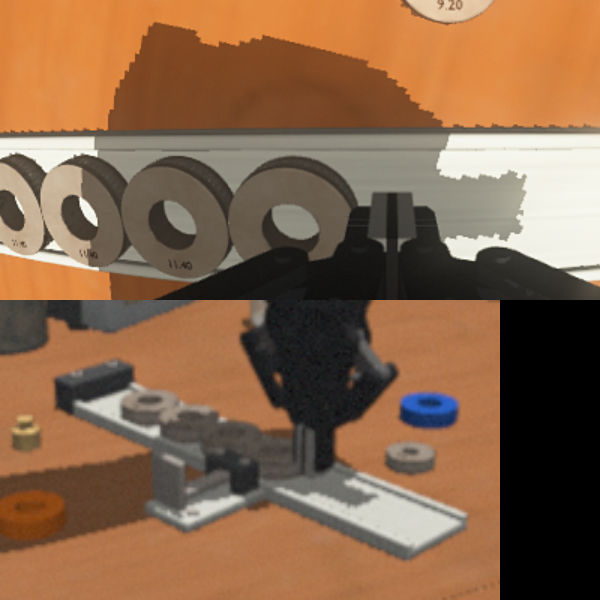

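The row moves as one train with no gaps, at about 4 N. Continue to the stop and watch the force.

```bash
python3 -m crank '[{"gripper":0,"travel":[0,-3,0],"twist":[0,0,0]},{"gripper":0,"travel":[0,-4,0],"twist":[0,0,0]},{"gripper":0,"travel":[0,-4,0],"twist":[0,0,0]},{"gripper":0,"travel":[0,-4,0],"twist":[0,0,0]},{"gripper":0,"travel":[0,-3,0],"twist":[0,0,0]},{"gripper":0,"travel":[0,-2,0],"twist":[0,0,0]},{"gripper":0,"travel":[0,-1,0],"twist":[0,0,0]}]'
python3 -m crank '[{"gripper":0,"travel":[0,-1,0],"twist":[0,0,0]},{"gripper":0,"travel":[0,-1,0],"twist":[0,0,0]},{"gripper":0,"travel":[0,-1,0],"twist":[0,0,0]}]'
python3 -m crank '[{"gripper":0,"travel":[0,-1,0],"twist":[0,0,0]},{"gripper":0,"travel":[0,-1,0],"twist":[0,0,0]}]'
python3 -c "
from h import *
o=bot.get_obs(); print(rail(o['ee_pos']))"
```

```text
time: 5.35
ee_pos: [0.629, -0.0177, 0.0138]
tcp_rot: [180.0, 0.0, 15.3]
wrist_force: [0.8, -2.8, -0.2]
opening: -0.0003
grasp_force: 1.4
time: 5.72
ee_pos: [0.6282, -0.0149, 0.0138]
tcp_rot: [180.0, 0.0, 15.3]
wrist_force: [0.9, -3.0, -0.1]
opening: 0.0001
grasp_force: 1.5
time: 5.98
ee_pos: [0.6277, -0.0129, 0.0138]
tcp_rot: [180.0, -0.0, 15.3]
wrist_force: [1.0, -3.1, -0.6]
opening: 0.0002
grasp_force: 1.5
[  1.8 -51. ]
```

```bash
python3 -m crank '[{"gripper":0,"travel":[0,-1,0],"twist":[0,0,0]},{"gripper":0,"travel":[0,-1,0],"twist":[0,0,0]}]'
python3 -m crank '[{"gripper":0,"travel":[0,-1,0],"twist":[0,0,0]},{"gripper":0,"travel":[0,-1,0],"twist":[0,0,0]}]'
python3 -c "
from h import *
import cv2
o=bot.get_obs(); print(rail(o['ee_pos']))
s=bot.camera('scene')[175:270,160:310]; cv2.imwrite('pics/s4.png',cv2.resize(s,(600,380),interpolation=2)[:,:,::-1])"
```

```text
time: 6.22
ee_pos: [0.6271, -0.011, 0.0138]
tcp_rot: [180.0, 0.0, 15.3]
wrist_force: [0.8, -3.1, -0.6]
opening: -0.0003
grasp_force: 1.5
time: 6.48
ee_pos: [0.6266, -0.009, 0.0138]
tcp_rot: [-180.0, -0.0, 15.3]
wrist_force: [-0.8, -2.9, 0.3]
opening: -0.0002
grasp_force: 1.5
[  1.8 -47. ]
```

View pics/s4.png

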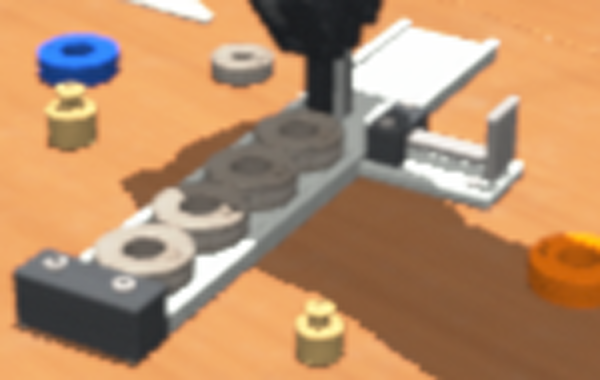

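Ring_1 (crop 147,248) is nearly at the stop. A little farther, checking the force.

```bash
for i in 1; do :; done; python3 -m crank '[{"gripper":0,"travel":[0,-1,0],"twist":[0,0,0]},{"gripper":0,"travel":[0,-1,0],"twist":[0,0,0]}]'|grep -E "ee|wrist"
python3 -m crank '[{"gripper":0,"travel":[0,-1,0],"twist":[0,0,0]},{"gripper":0,"travel":[0,-1,0],"twist":[0,0,0]}]'|grep -E "ee|wrist"
python3 -m crank '[{"gripper":0,"travel":[0,-1,0],"twist":[0,0,0]}]'|grep -E "ee|wrist"
python3 -c "
from h import *
p=plane('scene',(160+147.5/4-.5,175+248.5/4-.5),.022);print(rail(p))"
```

```text
ee_pos: [0.6261, -0.0071, 0.0138]
wrist_force: [0.9, -2.9, 0.1]
ee_pos: [0.6255, -0.0052, 0.0138]
wrist_force: [1.0, -2.7, -0.5]
ee_pos: [0.6253, -0.0042, 0.0138]
wrist_force: [0.9, -2.6, -0.4]
[ -1.4 121.9]
```

```bash
python3 -m crank '[{"gripper":0,"travel":[0,-1,0],"twist":[0,0,0]}]'|grep -E "ee|wrist"
python3 -m crank '[{"gripper":0,"travel":[0,-1,0],"twist":[0,0,0]}]'|grep -E "ee|wrist"
python3 -m crank '[{"gripper":0,"travel":[0,-1,0],"twist":[0,0,0]}]'|grep -E "ee|wrist"
```

```text
ee_pos: [0.6251, -0.0036, 0.0138]
wrist_force: [1.0, -7.0, -0.9]
ee_pos: [0.6251, -0.0032, 0.014]
wrist_force: [3.0, -9.7, 0.7]
ee_pos: [0.6251, -0.0028, 0.0142]
wrist_force: [2.9, -11.5, 0.8]
```

The force jumps while the travel stalls, so the row is on the stop. Press a little more firmly to close any gap, ease off slowly, and check.

```bash
python3 -m crank '[{"gripper":0,"travel":[0,-1,0],"twist":[0,0,0]},{"gripper":0,"travel":[0,-1,0],"twist":[0,0,0]},{"gripper":0,"travel":[0,-1,0],"twist":[0,0,0]},{"gripper":0,"travel":[0,0,0],"twist":[0,0,0]}]'|grep -E "ee|wrist"
python3 -m crank '[{"gripper":0,"travel":[0,2,0],"twist":[0,0,0]},{"gripper":0,"travel":[0,2,0],"twist":[0,0,0]},{"gripper":0,"travel":[0,3,0],"twist":[0,0,0]},{"gripper":0,"travel":[0,10,0],"twist":[0,0,0]},{"gripper":0,"travel":[0,20,0],"twist":[0,0,0]},{"gripper":0,"travel":[0,0,30],"twist":[0,0,0]}]' >/dev/null --help 2>/dev/null | head -1
python3 -c "
from h import *
o=bot.get_obs();print(rail(o['ee_pos']),o['ee_pos'],o['wrist_force'],o['time'])"
```

```text
ee_pos: [0.6252, -0.0019, 0.0148]
wrist_force: [5.0, -20.4, 1.4]
[  2.3 -39.7] [ 0.6252251  -0.00188343  0.01476752] [  4.98931781 -20.43194798   1.41383817] 8.025
```

The row took 20 N without moving, and the second call was refused whole (good: it had a wrong z sign). Back off, lift, and go over to the tab side.

```bash
python3 -m crank '[{"gripper":0,"travel":[0,3,0],"twist":[0,0,0]},{"gripper":0,"travel":[0,4,0],"twist":[0,0,0]},{"gripper":0,"travel":[0,10,0],"twist":[0,0,0]},{"gripper":0,"travel":[0,20,0],"twist":[0,0,0]},{"gripper":0,"travel":[0,0,-30],"twist":[0,0,0]},{"gripper":0,"travel":[0,0,-45],"twist":[0,0,0]},{"gripper":0,"travel":[-45,-10,-20],"twist":[0,0,0]},{"gripper":0,"travel":[-50,-10,0],"twist":[0,0,0]},{"gripper":0,"travel":[-50,-10,0],"twist":[0,0,0]},{"gripper":0,"travel":[-10,0,0],"twist":[0,0,0]},{"gripper":0,"travel":[0,0,0],"twist":[0,0,0]}]'
python3 - <<'E'
from h import *
import cv2
o=bot.get_obs();print(rail(o['ee_pos']),o['ee_pos'],o['time'])
w=bot.camera('wrist'); cv2.imwrite('pics/w5.png',w[:,:,::-1])
E
```

```text
time: 9.4
ee_pos: [0.4764, -0.0468, 0.1094]
tcp_rot: [180.0, -0.1, 15.2]
wrist_force: [0.7, -0.0, -0.7]
opening: 0.0004
grasp_force: 0.0
[-153.1  -43.7] [ 0.47638397 -0.04675383  0.10935894] 9.4
```

View pics/w5.png

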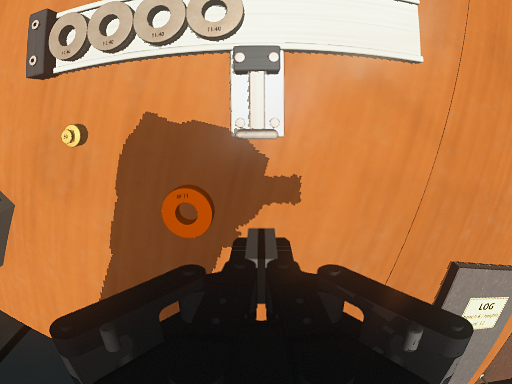

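The row is up against the stop (ring_1 at (68,38)). The tab's top edge is at about (257,132), and the orange look-alike is at (187,212). I'll compute both.

Run:
```python
from h import *
import cv2
c,f=K("wrist"); T=c["camera_from_world"];R=T[:3,:3];o=-R.T@T[:3,3]
def fp(u,v,z):
    d=np.array([u-c["cx"],v-c["cy"]]); r=np.hypot(*d); t=r/f
    w=R.T@np.array([*(d/r*np.sin(t)),np.cos(t)]); return o+w*(z-o[2])/w[2]
for k,u,v,z in [("tabL",236,135.5,.048),("tabR",279,135.5,.048),("orange",187,212,.014),("or_right",213,212,.014),("r4",215,16,.022),("r1",69,36,.022)]:
    print(k,rail(fp(u,v,z)))
```

```text
tabL [-100.8  -25.8]
tabR [-100.9  -55.4]
orange [-167.5   21.1]
or_right [-167.3   -1.9]
r4 [-5.4 -7.3]
r1 [ -2.5 128.8]
```

Tab centre is about (-101, -42) with a width of 29.6 mm, which matches the description. The orange ring's near edge is about 27 mm clear of the fingers. Descend in front of the tab and push.

```bash
python3 -m crank '[{"gripper":0,"travel":[10,-1,30],"twist":[0,0,0]},{"gripper":0,"travel":[8,-1,30],"twist":[0,0,0]},{"gripper":0,"travel":[0,0,18],"twist":[0,0,0]},{"gripper":0,"travel":[0,0,5],"twist":[0,0,0]},{"gripper":0,"travel":[8,0,0],"twist":[0,0,0]},{"gripper":0,"travel":[6,0,0],"twist":[0,0,0]},{"gripper":0,"travel":[4,0,0],"twist":[0,0,0]},{"gripper":0,"travel":[4,0,0],"twist":[0,0,0]},{"gripper":0,"travel":[5,0,0],"twist":[0,0,0]},{"gripper":0,"travel":[5,0,0],"twist":[0,0,0]},{"gripper":0,"travel":[5,0,0],"twist":[0,0,0]}]'
python3 -m crank '[{"gripper":0,"travel":[5,0,0],"twist":[0,0,0]},{"gripper":0,"travel":[5,0,0],"twist":[0,0,0]},{"gripper":0,"travel":[5,0,0],"twist":[0,0,0]}]'
python3 -c "
from h import *
o=bot.get_obs();print(rail(o['ee_pos']))"
```

```text
time: 10.82
ee_pos: [0.5288, -0.0296, 0.0258]
tcp_rot: [-180.0, 0.0, 15.3]
wrist_force: [-2.8, -0.5, 1.5]
opening: -0.0
grasp_force: 1.1
time: 11.2
ee_pos: [0.5434, -0.0256, 0.0258]
tcp_rot: [-180.0, -0.0, 15.3]
wrist_force: [-2.0, 0.3, 1.7]
opening: 0.0001
grasp_force: 1.1
[-82.9 -40.9]
```

```bash
python3 -m crank '[{"gripper":0,"travel":[5,0,0],"twist":[0,0,0]},{"gripper":0,"travel":[5,0,0],"twist":[0,0,0]},{"gripper":0,"travel":[3,0,0],"twist":[0,0,0]},{"gripper":0,"travel":[2,0,0],"twist":[0,0,0]}]'|grep -E "ee|wrist"
python3 -m crank '[{"gripper":0,"travel":[1.5,0,0],"twist":[0,0,0]},{"gripper":0,"travel":[1.5,0,0],"twist":[0,0,0]}]'|grep -E "ee|wrist"
python3 -m crank '[{"gripper":0,"travel":[1,0,0],"twist":[0,0,0]},{"gripper":0,"travel":[1,0,0],"twist":[0,0,0]}]'|grep -E "ee|wrist"
python3 -m crank '[{"gripper":0,"travel":[1,0,0],"twist":[0,0,0]},{"gripper":0,"travel":[1,0,0],"twist":[0,0,0]}]'|grep -E "ee|wrist"
python3 -c "
from h import *
o=bot.get_obs();print(rail(o['ee_pos']))"
```

```text
ee_pos: [0.5564, -0.022, 0.0256]
wrist_force: [-15.0, -3.0, 7.9]
ee_pos: [0.5565, -0.022, 0.0256]
wrist_force: [-28.8, -6.4, 18.4]
ee_pos: [0.5566, -0.0219, 0.0255]
wrist_force: [-37.3, -10.0, 23.3]
ee_pos: [0.5566, -0.0219, 0.0255]
wrist_force: [-46.7, -12.4, 29.8]
[-69.2 -40.9]
```

The force has risen to about 47 N and travel has stopped. Back off and verify that this is the end stop.

```bash
python3 -m crank '[{"gripper":0,"travel":[-4,0,0],"twist":[0,0,0]},{"gripper":0,"travel":[-6,0,0],"twist":[0,0,0]},{"gripper":0,"travel":[-40,0,0],"twist":[0,0,0]},{"gripper":0,"travel":[-10,0,-30],"twist":[0,0,0]},{"gripper":0,"travel":[-15,0,-50],"twist":[0,0,0]},{"gripper":0,"travel":[0,0,-10],"twist":[0,0,0]},{"gripper":0,"travel":[0,0,0],"twist":[0,0,0]}]'
python3 - <<'E'
from h import *
import cv2
o=bot.get_obs();print(rail(o['ee_pos']),o['ee_pos'])
w=bot.camera('wrist'); s=bot.camera('side'); cv2.imwrite('pics/wfull.png',w[:,:,::-1])
a=cv2.resize(w[0:150,20:320],(600,300),interpolation=2); b=cv2.resize(s[155:230,180:330],(600,300),interpolation=2)
cv2.imwrite('pics/fin.png',np.vstack([a,b])[:,:,::-1])
E
```

```text
time: 13.32
ee_pos: [0.4928, -0.0397, 0.1162]
tcp_rot: [180.0, -0.1, 15.3]
wrist_force: [-0.4, 0.4, -1.2]
opening: 0.0003
grasp_force: 0.0
[-135.5  -41.2] [ 0.49275416 -0.03974434  0.11624109]
```

View pics/fin.png

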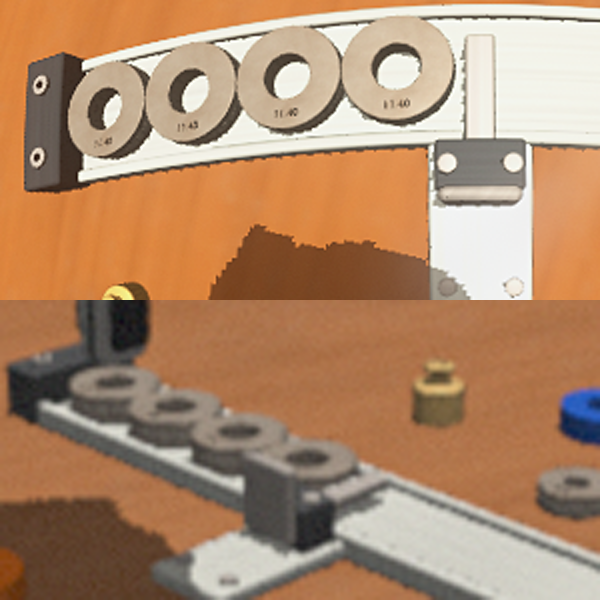

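Final view: all four rings touch and ring_1 is against the stop (crop 72,105). The tongue lies across the channel behind ring_4 (crop 480,35 to 140), its tip past the centre line, and the tab is up against the guide. The robot is clear of everything.

```bash
python3 -c "
from workcell import bot
print(bot.job_done())"
```

```text
the job is handed in; nothing more can be done
None
```

The four rings are home against the end stop with no visible gaps, the keeper's tongue is in across the channel behind the last ring up to its hard stop, and the job was handed in at about 13 s.

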